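# Unstack the tea things onto their cork mats

### The job

The tea shelf has been wiped and its things were piled up out of the way. Take the pile apart and set all four things back, the right way up, each on the cork mat cut to its own shape (rectangular tin, oval tin, round sugar bowl, square spice box): centred, lined up with the mat's outline and not overhanging it. Keep the sugar bowl upright the whole time, and leave the two upturned tea glasses among them standing where they are.

Things in the scene. Friction and masses are not known exactly. Their poses are not given: they have to be found in the camera images.
- rect_tin: closed dark-grey steel tea tin, a rectangular block with sharp corners seen from above, 110 (x) by 62 (y) by 46 mm high, flat top, about 250 g, loose. Origin at the centre of its underside as it stands on the shelf, z up, x along the length. It or the oval tin carries the sugar bowl (which one varies); the other stands alone.
- oval_tin: closed dark-grey steel biscuit tin of the same size with fully rounded half-circle ends (a stadium seen from above), 110 (x) by 62 (y) by 46 mm high, flat top, about 250 g, loose. Origin at the centre of its underside, z up, x along the length; the long sides are straight over the middle 48 mm.
- sugar_bowl: green glazed ceramic sugar bowl with a flat twist cap that stays on, round, 60 mm in diameter from 16 mm up to its flat top, narrowing to a 44 mm foot, 48 mm high, about 260 g, loose. At the start it stands in the middle of one of the tins (its underside 46 mm above the shelf) and carries the spice box. Origin at the centre of its underside, z up.
- spice_box: small closed wooden spice box, square, 36 by 36 by 44 mm high, flat top, about 60 g, loose, at the start on top of the sugar bowl (its underside 94 mm above the shelf). Origin at the centre of its underside, z up, x and y across its faces.
- rect_mat: fixed flat natural-cork mat, 4 mm thick, a rectangle 130 (x) by 82 (y) mm with sharp corners, lying on the shelf. Origin at the centre of its underside (shelf surface), x along the length.
- oval_mat: fixed flat natural-cork mat, 4 mm thick, 130 (x) by 82 (y) mm with half-circle ends, lying on the shelf. Origin at the centre of its underside, x along the length.
- round_mat: fixed flat natural-cork mat, 4 mm thick, a disc 80 mm in diameter, lying on the shelf. Origin at the centre of its underside.
- square_mat: fixed flat natural-cork mat, 4 mm thick, a square 56 by 56 mm, lying on the shelf. Origin at the centre of its underside, x and y parallel to its edges.
- glass_mid: clear glass tea cup standing upside down near the middle of the things, 70 mm high, 60 mm across at the rim (down), 48 mm at the top, loose, to be left alone. Origin at the centre of its rim on the shelf, z up.
- glass_side: a second such glass, upside down, at the left (+y) side, to be left alone. Origin at the centre of its rim on the shelf, z up.

How it is judged:
By the outcome, as a careful person would: the job done as asked, in the order asked, and still so for the second after the job is handed in, with the robot touching nothing.
It also fails if it takes over 112 s, if anything falls off the work surface, if the arm or the gripper's body presses on something with over 40 N, if the wrist force passes 120 N, or if a joint passes its speed limit or range.

### The arm

A 7-joint arm with a two-finger parallel gripper is mounted at the origin on the work surface. World frame = base frame: x ahead of the robot, y to its left, z up, the work surface at z = 0. Lengths are in m, angles in degrees, forces in N, time in s.
With the tool pointing down it reaches from about 0.4 to 0.875 m from the base axis. Payload 6.5 kg.
Tool frame: the origin (TCP) lies at the very end of the fingers, on their centre line; the grasp point (between the pads) lies 19 mm behind it; z points along the fingers, x is the direction in which the jaws open and shut, and the axes are right-handed (so a half turn about z gives the same grasp; the last joint's range is limited). The gripper opens to 85 mm and grips with 20 to 120 N. Pads are 22 mm wide; open, the fingers measure 114 mm over their backs; the gripper's body (76 mm by 85 mm) begins 54 mm behind the grasp point. The pads swing forward as they close: fully open they stand 13 mm farther back than shut.
Start: joints at [63.472, 30.733, -0.252, 88.115, 0.149, 61.152, -4.079], TCP at [0.251, -0.599, 0.231] pointing down, gripper open.
Joint ranges: [-154.64, 154.64], [-21.42, 123.67], [-72.66, 72.17], [13.99, 137.28], [-74.86, 254.86], [10.95, 109.41], [-158.01, 158.01]. Speed limits (degrees/s): [136.94, 136.94, 180, 180, 180, 180, 180].

### API

Orientations are given as [roll, pitch, yaw] about the fixed x, y, z axes, in that order (R = Rz(yaw) Ry(pitch) Rx(roll)).
In Python, from rig import r, optics, job_done gives the robot as it stands.
- The arm moves only by the shell command python3 -m jog 'ROWS'. ROWS is JSON, a list that holds one entry, the list of rows, each a list of 7 numbers: the shift along the tool's x, y, z in m, then the turn, a rotation vector about the tool's x, y, z in rad, then the gripper's target within -1 to 1 (shut at 1, half-way at 0, fully open at -1). In form: [[[dx, dy, dz, ax, ay, az, hand], ...]]. A call has 1 to 12 rows; each row is the pose to reach, as a shift and turn from the pose commanded when the call began, along the tool's axes at that moment; what a row does not reach only later rows make up. A row lasts 1/12 s, in which the tool goes at most 41.7 mm and 7.16 degrees, less where a joint would pass 70% of its speed; a pose out of reach is approached as far as the arm can. A call with a gripper value outside its range is refused whole. The fingers move at their own pace and stop on an object; the grip force is fixed at half the most. Time passes only in rows, so rows that repeat a pose let the fingers close. It gives the time, the measured TCP pose, the force and the opening at its end, in the units of the state.
- r.state(): the state, without advancing time (a new reading comes with each control period).
- optics.grab_frame(name): name is "scene" or "top" or "wrist"; returns a dict with "pixels" (420x560x3 uint8, red, green, blue), "vfov" (degrees; the focal length in pixels is half the picture's height over the tangent of half this angle, whatever the lens; pixels are square), "cx", "cy" (the principal point, pixels), "extrinsics" (4x4, takes a point from world to camera coordinates). Camera axes: x right, y up, looking along -z (the intrinsics and any distortion apply to the point x, -y, -z); pixel columns grow to the right and rows downward; lengths in m; the calibration is good to about 2 mm. A picture is of the moment at which its call begins. There is no depth.
- job_done(): hands the job in, once; it reports no verdict.
Trained networks look in a picture, given as the dict that the camera call returned (one of the last four; its "shot" number tells which), for a name from the list of things; names that differ only in an ending like _2 or _b are one class to them, and where a whole thing is asked for, a point or a joint stands for the part that bears it (a point fixed in the world has none). Each returns a list of dicts, best first, with "score" (0 to 1); they miss things now and then, are a little off and sometimes report something else, mostly with a low value. They report only what shows in the picture. A call takes as long as a camera call.
- optics.boxes_of(picture, thing): "extent" ([left, top, width, height] as shares, 0 to 1, of the picture: columns of its width, rows of its height, round what is visible of it).
- optics.trace(picture, thing): "mask" (420x560 bool, what is visible of it) and "extent" ([left, top, width, height] as shares, 0 to 1, of the picture: columns of its width, rows of its height, round what is visible of it).
The state is a dict: "time_s": time; "qpos": joint angles; "dq": joint speeds; "joint_torque": joint torques, N m; "position": TCP position; "eef_rot": TCP orientation; "ft_force": force on the tool from outside, world axes, zero at the start; "moment": the same for the moment, N m; "width": finger opening in m.
Only numpy, scipy, OpenCV 4.12 (cv2) and the standard library are available. Lean on these libraries where they do the work, as an engineer would, in place of code of your own. Each camera call takes 0.05 s, during which the arm holds its last target.

## Working session

There is one attempt and no reset: what is moved stays moved. The work goes in short steps, Python scripts to look and compute and a shell command to move; the robot and the scene stay as the last step left them, time stands still between calls to the robot, and variables do not carry over. Pictures are saved under pics/ and viewed, and the job is handed in when it is done.

```bash
ls; mkdir -p pics; python3 - <<'E'
from rig import r, optics, job_done
import cv2
print(r.state())
for n in ["scene","top","wrist"]:
    p=optics.grab_frame(n); print(n,p["vfov"],p["cx"],p["cy"],p["extrinsics"].tolist() if hasattr(p["extrinsics"],'tolist') else p["extrinsics"],[k for k in p])
    cv2.imwrite(f"pics/a_{n}.png",p["pixels"][:,:,::-1])
E
```

```text
pics
{'time_s': 0.0, 'qpos': array([63.47429093, 30.77693101, -0.25247173, 88.17182754,  0.14988347,
       61.15100075, -4.07934801]), 'dq': array([-0.01539298,  0.09854102,  0.06312886, -0.07383639, -0.06011648,
        0.03897811,  0.05988596]), 'joint_torque': array([ 1.09126933e-03, -5.83417296e+01,  1.04815599e+00, -2.59097993e+01,
        1.20139713e-02,  9.60320758e-03,  1.38571752e-05]), 'position': array([ 0.25089595, -0.59893701,  0.23041211]), 'eef_rot': array([ 1.79990964e+02,  9.90423125e-02, -6.72641859e+01]), 'ft_force': array([ 1.00652039, -0.61927432, -0.59769792]), 'moment': array([ 0.04440104, -0.00018519, -0.04458238]), 'width': 0.0853936400157996}
scene 45.277073017426495 285.508163866235 210.07370310013414 [[-0.00664033199710965, 0.9999313190547277, 0.009657285562735651, -0.09356552840961117], [-0.8492646501825138, -0.010737813849991291, 0.5278581753691944, 0.35277462855004005], [0.5279256197054092, -0.004696437713309332, 0.8492776245324402, -1.5950981333279417], [0.0, 0.0, 0.0, 1.0]] ['pixels', 'vfov', 'cx', 'cy', 'extrinsics', 'shot']
top 47.71424202931381 279.3304410209225 205.08912698608736 [[-0.02795947701710846, -0.9992107061272254, -0.028217590358890016, 0.11616950678600559], [0.9896899853324751, -0.03163784897364492, 0.13968815069620888, -0.47807937274772866], [-0.1404706395569398, -0.02402105894945458, 0.989793406802355, -1.182724464635735], [0.0, 0.0, 0.0, 1.0]] ['pixels', 'vfov', 'cx', 'cy', 'extrinsics', 'shot']
wrist 68.17022181430539 286.24231923042885 207.69980489609966 [[0.3864991081159027, -0.9222863182384387, -0.0025271754588399513, -0.6470353154837561], [0.8715015675687171, 0.3661109318830823, -0.3262633955579031, 0.04325172714682832], [0.3018334924273374, 0.12389807402009513, 0.9452755207362721, -0.3825122873739863], [0.0, 0.0, 0.0, 1.0]] ['pixels', 'vfov', 'cx', 'cy', 'extrinsics', 'shot']
```

View pics/a_scene.png

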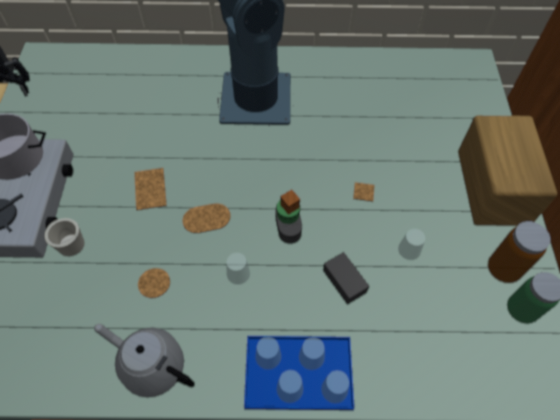

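View pics/a_top.png

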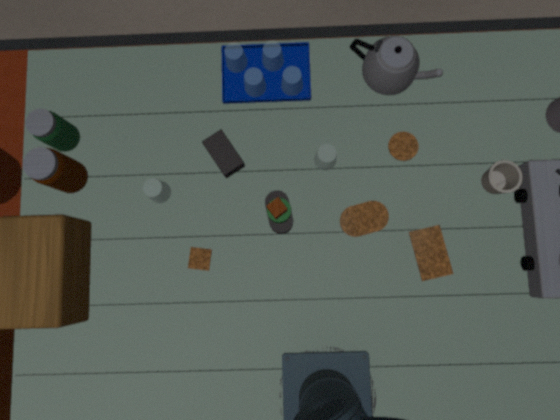

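View pics/a_wrist.png

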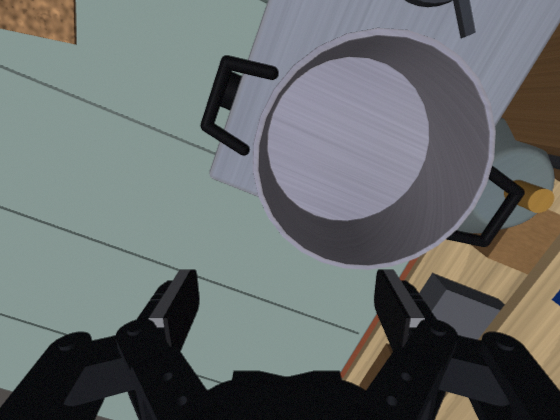

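```bash
cat > h.py <<'E'
from rig import r, optics
import numpy as np, cv2
def cam(p):
    E=np.array(p["extrinsics"]);f=210/np.tan(np.radians(p["vfov"]/2));return E,f,p["cx"],p["cy"]
def proj(p,P):
    E,f,cx,cy=cam(p);P=np.atleast_2d(P);c=P@E[:3,:3].T+E[:3,3]
    return np.c_[cx+f*c[:,0]/-c[:,2],cy+f*(-c[:,1])/-c[:,2]]
def back(p,uv,z):
    E,f,cx,cy=cam(p);uv=np.atleast_2d(uv).astype(float)
    d=np.c_[(uv[:,0]-cx)/f,-(uv[:,1]-cy)/f,-np.ones(len(uv))]@E[:3,:3]
    o=-E[:3,:3].T@E[:3,3]
    return o+d*((z-o[2])/d[:,2])[:,None]
def cont(m):
    c,_=cv2.findContours(m.astype(np.uint8),cv2.RETR_EXTERNAL,cv2.CHAIN_APPROX_NONE)
    return max(c,key=cv2.contourArea)[:,0,:]
def rect(P):
    (c,s,a)=cv2.minAreaRect((P[:,:2]*1000).astype(np.float32))
    if s[0]<s[1]: a+=90;s=(s[1],s[0])
    a=(a+90)%180-90
    return np.round(c,1),np.round(s,1),round(a,1)
def save(p,name,s=1,crop=None):
    im=p["pixels"][:,:,::-1]
    if crop: im=im[crop[1]:crop[3],crop[0]:crop[2]]
    cv2.imwrite("pics/%s.png"%name,cv2.resize(im,None,fx=s,fy=s,interpolation=cv2.INTER_CUBIC))
E
python3 - <<'E'
from h import *
for n in ["top","scene"]:
    p=optics.grab_frame(n)
    print(n,"base",proj(p,[[0,0,0]]))
    for t,z in [("rect_mat",.004),("oval_mat",.004),("round_mat",.004),("square_mat",.004),("rect_tin",.046),("oval_tin",.046),("sugar_bowl",.094),("spice_box",.138),("glass_mid",.07),("glass_side",.07)]:
        L=optics.trace(p,t)
        for l in L[:3]:
            if l["score"]<.3: continue
            m=l["mask"]
            if m.sum()<20: continue
            c=cont(m); P=back(p,c,z); print(t,round(l["score"],2),m.sum(),np.round(c.mean(0)),*rect(P))
print(r.state()["time_s"])
E
```

```text
top base [[325.9712366  397.03280406]]
rect_mat 0.96 1617 [431. 253.] [ 349.8 -282.9] [130.5  82.5] 12.4
rect_mat 0.52 541 [157. 190.] [535.5 429.2] [78.2 60.6] 63.8
oval_mat 0.61 1356 [364. 219.] [ 443.1 -118.2] [129.8  81.5] -73.3
round_mat 0.77 713 [403. 146.] [ 635.1 -232.1] [80.4 78. ] 9.7
round_mat 0.56 1041 [223. 154.] [629.8 249.7] [125.5  65.7] 33.7
square_mat 0.68 474 [200. 259.] [349.4 314.1] [58.7 57.5] 84.8
oval_tin 0.89 447 [282. 225.] [427.1  97.9] [60.1 42.1] -84.0
sugar_bowl 0.61 227 [282. 213.] [454.5  95.2] [61.5 43.9] -40.1
spice_box 0.71 267 [277. 208.] [460.1 105.4] [40.3 37.5] 36.9
glass_mid 0.77 470 [325. 157.] [596.5 -17.6] [64.6 55.4] -2.2
glass_mid 0.46 259 [277. 208.] [468.6 108.4] [41.7 40.3] 38.3
glass_side 0.64 1314 [364. 218.] [ 437.1 -107.9] [121.   77.7] -79.2
glass_side 0.62 538 [158. 191.] [524.1 406.3] [73.6 54.7] 44.2
scene base [[255.97156426  98.71043574]]
rect_mat 0.79 1154 [150. 189.] [ 350.6 -283.3] [132.1  82.3] 11.4
oval_mat 0.96 1050 [205. 218.] [ 443.3 -118.2] [124.1  83. ] -72.9
round_mat 0.73 789 [154. 283.] [ 634.2 -231.6] [82.4 76.7] 7.3
square_mat 0.83 351 [364. 192.] [352.5 313.9] [61.3 56.1] -8.4
rect_tin 0.85 1327 [346. 279.] [634.4 242.8] [118.3  76. ] 33.4
rect_tin 0.37 605 [412. 245.] [541.  416.4] [91.2 55.6] -30.1
oval_tin 0.77 543 [287. 227.] [491.5 101.6] [98.1 70.1] 0.7
oval_tin 0.4 1090 [206. 218.] [ 470.1 -110.9] [123.8  80.3] -77.9
sugar_bowl 0.59 316 [286. 213.] [483.6  95.3] [67.7 55.3] 65.3
spice_box 0.84 347 [290. 202.] [477.  105.6] [54.1 50.6] 40.0
glass_mid 0.67 597 [237. 269.] [621.9 -18.1] [80.1 54.9] 3.9
glass_side 0.92 629 [412. 245.] [552.3 409.3] [91.9 55.4] -28.9
1.25
```

```bash
cat > fit.py <<'E'
from h import *
from scipy.optimize import minimize
def prof(n):
    t=np.linspace(0,2*np.pi,73)[:-1]; C=np.c_[np.cos(t),np.sin(t)]
    def rc(a,b): return np.array([[a,b],[-a,b],[-a,-b],[a,-b]])/2
    def st(a,b): 
        q=C*b/2; q=q.copy(); q[:,0]+=np.sign(q[:,0])*(a-b)/2; return q
    Z=lambda P,z:np.c_[P,np.full(len(P),z)]
    if n=="rect_tin": P=rc(.11,.062);return np.r_[Z(P,0),Z(P,.046)]
    if n=="oval_tin": P=st(.11,.062);return np.r_[Z(P,0),Z(P,.046)]
    if n=="spice_box": P=rc(.036,.036);return np.r_[Z(P,0),Z(P,.044)]
    if n=="sugar_bowl": return np.r_[Z(C*.022,0),Z(C*.03,.016),Z(C*.03,.048)]
    if n=="rect_mat": return Z(rc(.13,.082),.004)
    if n=="oval_mat": return Z(st(.13,.082),.004)
    if n=="round_mat": return Z(C*.04,.004)
    if n=="square_mat": return Z(rc(.056,.056),.004)
    if n.startswith("glass"): return np.r_[Z(C*.03,0),Z(C*.024,.07)]
def place(n,x,y,z,a):
    P=prof(n);a=np.radians(a);R=np.array([[np.cos(a),-np.sin(a)],[np.sin(a),np.cos(a)]])
    return np.c_[P[:,:2]@R.T+[x,y],P[:,2]+z]
def sil(p,n,pose,S=4):
    uv=proj(p,place(n,*pose)); h=cv2.convexHull(((uv+.5)*S*16).astype(np.int32))
    m=np.zeros((420*S,560*S),np.uint8);cv2.fillConvexPoly(m,h,1,shift=4);return m
def fit(obs,n,x,y,z,a,yaw=True):
    S=4;big=[cv2.resize(m.astype(np.uint8),None,fx=S,fy=S,interpolation=cv2.INTER_NEAREST) for p,m in obs]
    def cost(v):
        c=0
        for (p,m),b in zip(obs,big):
            s=sil(p,n,(x+v[0]/1000,y+v[1]/1000,z,a+(v[2]*1. if yaw else 0)))
            c+=1-(s&b).sum()/(s|b).sum()
        return c/len(obs)
    best=None
    for a0 in ([-20,0,20] if yaw else [0]):
        q=minimize(cost,[0,0,a0] if yaw else [0,0],method="Nelder-Mead",options=dict(initial_simplex=[[0,0,a0],[10,0,a0],[0,10,a0],[0,0,a0+10]] if yaw else [[0,0],[10,0],[0,10]],xatol=.1,fatol=1e-4,maxfev=150))
        if best is None or q.fun<best.fun: best=q
    v=best.x
    return round(x*1000+v[0],1),round(y*1000+v[1],1),round(a+(v[2] if yaw else 0),1),round(1-best.fun,3)
E
cat > run1.py <<'E'
from fit import *
ps=[optics.grab_frame(n) for n in ["top","scene"]]
M={}
for n,x,y,z,a in [("rect_mat",.350,-.283,0,12),("oval_mat",.443,-.118,0,-73),("round_mat",.635,-.232,0,0),("square_mat",.351,.314,0,-6),("rect_tin",.634,.243,0,33),("spice_box",.46,.105,.094,37),("glass_mid",.61,-.018,0,0),("glass_side",.54,.41,0,0)]:
    obs=[]
    for p in ps:
        for l in optics.trace(p,n):
            c=cont(l["mask"]).mean(0)
            if l["score"]>.2 and np.hypot(*(c-proj(p,[[x,y,z+.02]])[0]))<15: obs.append((p,l["mask"]));break
    if obs:
        yaw=not(n[:5] in("glass","round"))
        print(n,[fit([o],n,x,y,z,a,yaw) for o in obs],fit(obs,n,x,y,z,a,yaw),flush=True)
save(ps[0],"b_top",6,(230,120,340,240));save(ps[1],"b_scene",6,(230,170,360,270))
E
python3 run1.py
```

```text
rect_mat [(np.float64(350.2), np.float64(-282.7), np.float64(11.1), np.float64(0.96)), (np.float64(349.8), np.float64(-283.5), np.float64(11.5), np.float64(0.965))] (np.float64(350.0), np.float64(-283.2), np.float64(11.7), np.float64(0.96))
oval_mat [(np.float64(443.2), np.float64(-116.7), np.float64(-75.3), np.float64(0.975)), (np.float64(444.2), np.float64(-117.8), np.float64(-76.3), np.float64(0.955))] (np.float64(443.7), np.float64(-117.2), np.float64(-75.8), np.float64(0.962))
round_mat [(np.float64(634.0), np.float64(-229.6), 0, np.float64(0.937)), (np.float64(634.4), np.float64(-231.1), 0, np.float64(0.964))] (np.float64(634.5), np.float64(-230.9), 0, np.float64(0.946))
square_mat [(np.float64(351.8), np.float64(314.3), np.float64(-9.0), np.float64(0.944)), (np.float64(354.3), np.float64(314.0), np.float64(-7.4), np.float64(0.923))] (np.float64(352.8), np.float64(314.4), np.float64(-8.8), np.float64(0.916))
rect_tin [(np.float64(625.6), np.float64(246.2), np.float64(32.6), np.float64(0.934)), (np.float64(623.1), np.float64(243.2), np.float64(30.8), np.float64(0.908))] (np.float64(624.5), np.float64(245.5), np.float64(32.9), np.float64(0.918))
spice_box [(np.float64(461.1), np.float64(105.4), np.float64(25.2), np.float64(0.85))] (np.float64(461.1), np.float64(105.4), np.float64(25.2), np.float64(0.85))
glass_mid [(np.float64(605.8), np.float64(-23.0), 0, np.float64(0.949)), (np.float64(604.8), np.float64(-24.1), 0, np.float64(0.938))] (np.float64(605.7), np.float64(-23.6), 0, np.float64(0.939))
glass_side [(np.float64(530.5), np.float64(420.9), 0, np.float64(0.908)), (np.float64(531.4), np.float64(420.1), 0, np.float64(0.948))] (np.float64(530.7), np.float64(420.2), 0, np.float64(0.926))
```

View pics/b_top.png

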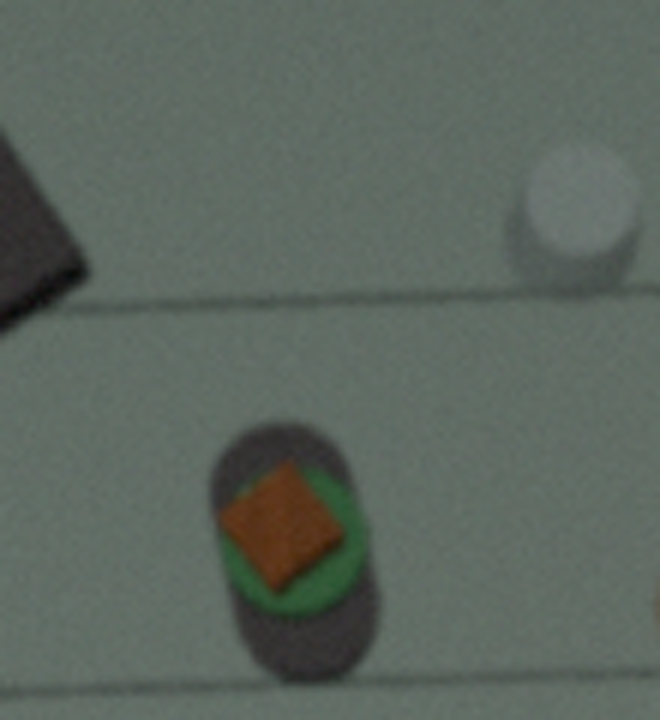

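View pics/b_scene.png

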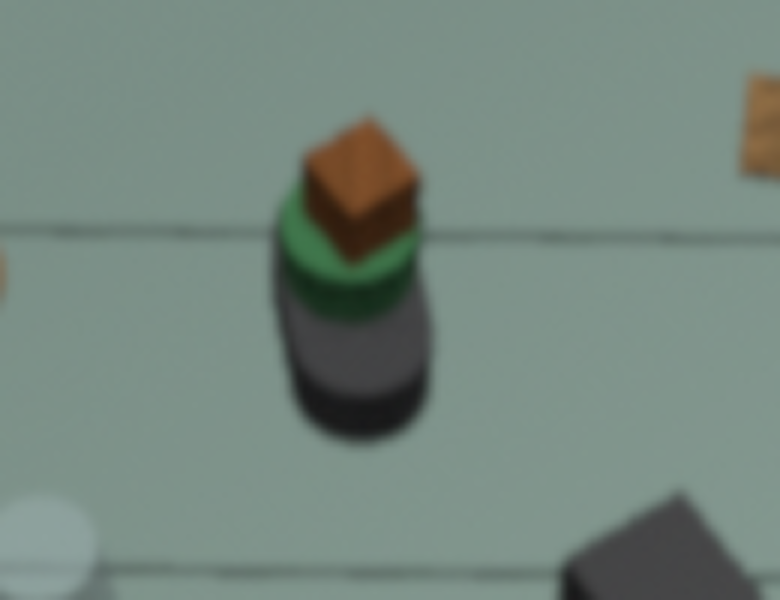

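```bash
cat > mv.py <<'E'
import sys
from h import *
from scipy.spatial.transform import Rotation as Ro
def goal(x,y,z,yaw,s=None):
    s=s or r.state(); R=Ro.from_euler('xyz',s["eef_rot"],degrees=True)
    G=Ro.from_euler('xyz',[180,0,yaw],degrees=True)
    d=R.inv().apply(np.array([x,y,z])-s["position"]); w=(R.inv()*G).as_rotvec()
    print("t",round(s["time_s"],2),"pos",np.round(s["position"]*1000,1),"rot",np.round(s["eef_rot"],1),"F",np.round(s["ft_force"],1),"w",round(s["width"]*1000,1))
    print("shift",np.round(d,4),"turn",np.round(w,4),"rows",np.ceil(np.linalg.norm(d)/.0417),np.ceil(np.degrees(np.linalg.norm(w))/7.16))
if __name__=="__main__":
    goal(*map(float,sys.argv[1:5]))
E
python3 - <<'E'
from h import *
ps=[optics.grab_frame(n) for n in ["top","scene"]]
c=np.array([[292,458],[345,535],[275,592],[220,520]])/6+[230,120]-.4
s=np.array([[370,117],[420,178],[355,218],[304,160]])/6+[230,170]-.4
for p,q in zip(ps,(c,s)):
    P=back(p,q,.138)[:,:2]*1000; print(np.round(P),P.mean(0),[round(np.degrees(np.arctan2(*(P[(i+1)%4]-P[i])[::-1]))%90,1) for i in range(4)])
E
python3 mv.py .45 -.2 .25 0;python3 mv.py .44 .105 .25 35
```

```text
[[489. 101.]
 [457.  81.]
 [436. 109.]
 [465. 130.]] [461.73948284 105.46757586] [np.float64(32.5), np.float64(37.6), np.float64(35.6), np.float64(39.3)]
[[439. 109.]
 [468. 130.]
 [488. 103.]
 [460.  82.]] [463.82562008 106.25921248] [np.float64(34.4), np.float64(36.6), np.float64(37.0), np.float64(38.7)]
t 2.25 pos [ 251.2 -599.5  231.3] rot [180.    0.  -67.3] F [-1.  -0.3 -0.1] w 85.3
shift [-0.2916 -0.3378 -0.0187] turn [ 0.000e+00  1.000e-04 -1.174e+00] rows 11.0 10.0
t 2.25 pos [ 251.2 -599.5  231.3] rot [180.    0.  -67.3] F [-1.  -0.3 -0.1] w 85.3
shift [-0.5768 -0.4464 -0.0187] turn [-0.0000e+00  1.0000e-04 -1.7848e+00] rows 18.0 15.0
```

```bash
python3 -m jog '[[[-0.29,-0.338,-0.019,0,0,-1.17,-1],[-0.29,-0.338,-0.019,0,0,-1.17,-1],[-0.29,-0.338,-0.019,0,0,-1.17,-1],[-0.29,-0.338,-0.019,0,0,-1.17,-1],[-0.29,-0.338,-0.019,0,0,-1.17,-1],[-0.29,-0.338,-0.019,0,0,-1.17,-1],[-0.29,-0.338,-0.019,0,0,-1.17,-1],[-0.29,-0.338,-0.019,0,0,-1.17,-1],[-0.29,-0.338,-0.019,0,0,-1.17,-1],[-0.29,-0.338,-0.019,0,0,-1.17,-1],[-0.29,-0.338,-0.019,0,0,-1.17,-1],[-0.29,-0.338,-0.019,0,0,-1.17,-1]]]'; python3 mv.py .463 .106 .25 36.5
```

```text
time_s: 3.25
position: [0.4542, -0.1945, 0.2512]
eef_rot: [-179.9, -0.2, 0.3]
ft_force: [0.0, -0.6, 0.2]
width: 0.0855
t 3.25 pos [ 454.2 -194.5  251.2] rot [-179.9   -0.2    0.3] F [ 0.  -0.6  0.2] w 85.5
shift [ 0.0106 -0.3004  0.0019] turn [-0.0013 -0.0038 -0.6311] rows 8.0 6.0
```

```bash
python3 -m jog '[[[0.009,-0.3,0.0,0,0,-0.631,-1],[0.009,-0.3,0.0,0,0,-0.631,-1],[0.009,-0.3,0.0,0,0,-0.631,-1],[0.009,-0.3,0.0,0,0,-0.631,-1],[0.009,-0.3,0.0,0,0,-0.631,-1],[0.009,-0.3,0.0,0,0,-0.631,-1],[0.009,-0.3,0.0,0,0,-0.631,-1],[0.009,-0.3,0.0,0,0,-0.631,-1],[0.009,-0.3,0.0,0,0,-0.631,-1],[0.009,-0.3,0.0,0,0,-0.631,-1],[0.009,-0.3,0.0,0,0,-0.631,-1]]]'; python3 - <<'E'
from h import *
p=optics.grab_frame("wrist");save(p,"c_wrist")
E
python3 mv.py .463 .106 .25 36.5
```

```text
time_s: 4.17
position: [0.4612, 0.0967, 0.2501]
eef_rot: [180.0, 0.1, 35.8]
ft_force: [0.6, 0.5, -0.0]
width: 0.0851
t 4.22 pos [461.2  96.5 250.1] rot [1.80e+02 1.00e-01 3.58e+01] F [ 0.   0.1 -0.2] w 85.1
shift [ 0.007  -0.0066  0.0001] turn [ 0.0006  0.0009 -0.013 ] rows 1.0 1.0
```

View pics/c_wrist.png

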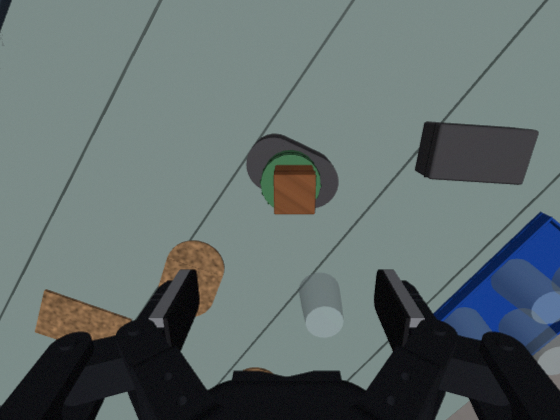

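```bash
cat > run2.py <<'E'
import sys
from fit import *
G=eval(sys.argv[2])
p=optics.grab_frame(sys.argv[1])
for n,x,y,z,a in G:
    for l in optics.trace(p,n):
        c=cont(l["mask"]).mean(0)
        if l["score"]>.2 and np.hypot(*(c-proj(p,[[x,y,z+.02]])[0]))<40:
            print(n,round(l["score"],2),*[float(v) for v in fit([(p,l["mask"])],n,x,y,z,a,not(n[:5] in("glass","round","sugar")))],flush=True);break
E
python3 run2.py wrist '[("spice_box",.463,.106,.094,36.5),("rect_tin",.6245,.2455,0,33),("oval_mat",.4437,-.1172,0,-76),("glass_mid",.605,-.023,0,0)]'
python3 - <<'E'
from fit import *
p=optics.grab_frame("wrist")
im=p["pixels"][:,:,::-1].copy()
for n,q in [("spice_box",(.463,.106,.094,36.5)),("sugar_bowl",(.459,.102,.046,0)),("oval_tin",(.459,.102,0,7))]:
    h=cv2.convexHull(proj(p,place(n,*q)).astype(np.int32));cv2.polylines(im,[h],True,(0,0,255),1)
cv2.imwrite("pics/d.png",cv2.resize(im[80:260,180:560],None,fx=2,fy=2))
E
```

```text
spice_box 0.74 461.0 108.9 35.7 0.955
rect_tin 0.88 622.2 248.4 31.7 0.961
oval_mat 0.81 441.9 -111.7 -75.1 0.615
glass_mid 0.73 604.6 -20.1 0.0 0.962
```

View pics/d.png

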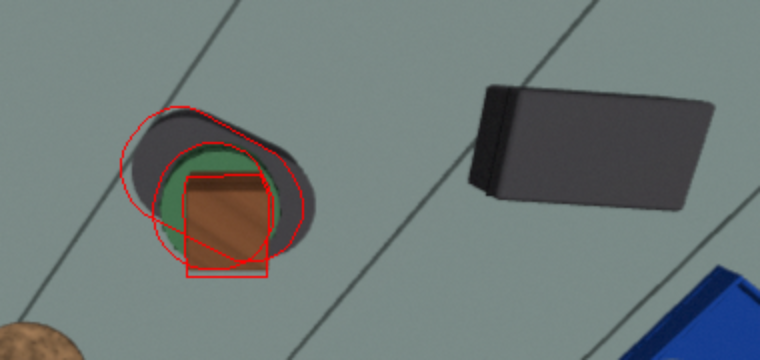

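```bash
python3 mv.py .462 .1065 .106 36;python3 -c "
from h import *
print(r.state()['qpos'])"
```

```text
t 4.52 pos [461.1  97.9 250.3] rot [180.    0.   35.9] F [0.5 0.8 0.7] w 85.3
shift [ 0.0058 -0.0064  0.1443] turn [ 0.0002  0.0001 -0.0024] rows 4.0 1.0
[ 16.80790291  16.04614544 -40.02976278 111.33217816  12.27086751
  56.86163165   6.97665503]
```

```bash
python3 -m jog '[[[0.006,-0.0065,0.1,0,0,0,-1],[0.006,-0.0065,0.1,0,0,0,-1],[0.006,-0.0065,0.1,0,0,0,-1],[0.006,-0.0065,0.144,0,0,0,-1],[0.006,-0.0065,0.144,0,0,0,-1],[0.006,-0.0065,0.144,0,0,0,-1],[0.006,-0.0065,0.144,0,0,0,-1],[0.006,-0.0065,0.144,0,0,0,1],[0.006,-0.0065,0.144,0,0,0,1],[0.006,-0.0065,0.144,0,0,0,1],[0.006,-0.0065,0.144,0,0,0,1],[0.006,-0.0065,0.144,0,0,0,1]]]'; python3 - <<'E'
from h import *
p=optics.grab_frame("wrist");save(p,"e")
print(r.state()["width"],r.state()["position"])
E
```

```text
time_s: 5.52
position: [0.4629, 0.1074, 0.1074]
eef_rot: [179.9, -0.1, 35.9]
ft_force: [-0.4, -1.1, 8.1]
width: 0.0353
0.03512090280533917 [0.46286326 0.10742454 0.10736166]
```

View pics/e.png

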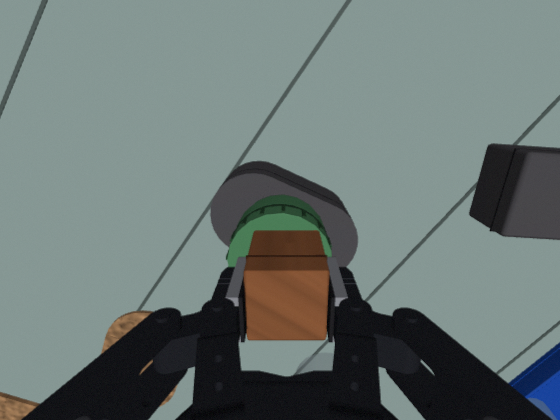

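```bash
python3 mv.py .353 .3142 .157 81.8
```

```text
t 5.57 pos [462.9 107.4 107.4] rot [ 1.799e+02 -1.000e-01  3.590e+01] F [-1.1  0.3  7.3] w 35.1
shift [ 0.0324 -0.2319 -0.0499] turn [ 1.600e-03 -8.000e-04 -8.008e-01] rows 6.0 7.0
```

```bash
python3 -m jog '[[[0,0,-0.03,0,0,0,1],[0,0,-0.05,0,0,0,1],[0.032,-0.232,-0.05,0,0,-0.8,1],[0.032,-0.232,-0.05,0,0,-0.8,1],[0.032,-0.232,-0.05,0,0,-0.8,1],[0.032,-0.232,-0.05,0,0,-0.8,1],[0.032,-0.232,-0.05,0,0,-0.8,1],[0.032,-0.232,-0.05,0,0,-0.8,1],[0.032,-0.232,-0.05,0,0,-0.8,1],[0.032,-0.232,-0.05,0,0,-0.8,1],[0.032,-0.232,-0.05,0,0,-0.8,1],[0.032,-0.232,-0.05,0,0,-0.8,1]]]'; python3 - <<'E'
from h import *
p=optics.grab_frame("wrist");save(p,"f")
E
python3 mv.py .353 .3142 .0175 81.8
```

```text
time_s: 6.57
position: [0.3525, 0.3128, 0.1562]
eef_rot: [180.0, 0.1, 81.5]
ft_force: [-0.3, -0.6, -0.7]
width: 0.0356
t 6.62 pos [352.6 312.8 156.2] rot [1.80e+02 1.00e-01 8.15e+01] F [-0.4  0.5 -0.9] w 35.2
shift [1.600e-03 1.000e-04 1.387e-01] turn [ 0.0004  0.0009 -0.0044] rows 4.0 1.0
```

View pics/f.png

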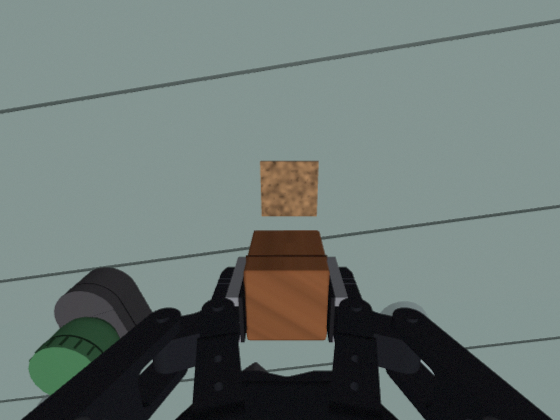

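```bash
python3 run2.py wrist '[("square_mat",.353,.3142,0,-8.2),("spice_box",.3526,.3128,.143,-8.5)]'; python3 mv.py .353 .3142 .0175 81.8
```

```text
square_mat 0.93 350.2 317.1 -8.5 0.984
spice_box 0.6 352.0 314.2 -8.5 0.957
t 6.77 pos [352.4 313.2 156.3] rot [180.    0.   81.6] F [-0.3  0.5 -0.3] w 34.9
shift [0.0011 0.0004 0.1388] turn [ 0.0003  0.0004 -0.0029] rows 4.0 1.0
```

```bash
python3 -m jog '[[[0.0012,0.001,0.06,0,0,0,1],[0.0012,0.001,0.1,0,0,0,1],[0.0012,0.001,0.125,0,0,0,1],[0.0012,0.001,0.133,0,0,0,1],[0.0012,0.001,0.138,0,0,0,1],[0.0012,0.001,0.138,0,0,0,1]]]';  python3 mv.py .3525 .3145 .0175 81.8
```

```text
time_s: 7.27
position: [0.3526, 0.3148, 0.019]
eef_rot: [-180.0, 0.1, 81.8]
ft_force: [-0.0, -0.3, -0.9]
width: 0.0352
t 7.27 pos [352.6 314.8  19. ] rot [-1.80e+02  1.00e-01  8.18e+01] F [-0.  -0.3 -0.9] w 35.2
shift [-0.0003 -0.0001  0.0015] turn [-0.0003  0.0016 -0.0006] rows 1.0 1.0
```

```bash
python3 -m jog '[[[0,0,0.001,0,0,0,1],[0,0,0.002,0,0,0,1],[0,0,0.002,0,0,0,1]]]'
```

```text
time_s: 7.52
position: [0.354, 0.3157, 0.0175]
eef_rot: [179.9, -0.1, 81.7]
ft_force: [0.4, 0.9, -0.3]
width: 0.0353
```

```bash
python3 -m jog '[[[0,0,0.001,0,0,0,1],[0,0,0.001,0,0,0,1],[0,0,0.001,0,0,0,1]]]';python3 -m jog '[[[0,0,0.001,0,0,0,1],[0,0,0.001,0,0,0,1],[0,0,0.001,0,0,0,1]]]'
```

```text
time_s: 7.77
position: [0.354, 0.3156, 0.0173]
eef_rot: [179.8, -0.1, 81.7]
ft_force: [-2.1, -4.3, 20.7]
width: 0.0355
time_s: 8.02
position: [0.3541, 0.3157, 0.0173]
eef_rot: [179.8, -0.0, 81.7]
ft_force: [-5.8, -7.5, 35.8]
width: 0.0353
```

```bash
python3 -m jog '[[[0,0,-0.0015,0,0,0,1],[0,0,-0.0015,0,0,0,-1],[0,0,-0.0015,0,0,0,-1],[0,0,-0.0015,0,0,0,-1],[0,0,-0.0015,0,0,0,-1],[0,0,-0.0015,0,0,0,-1],[0,0,-0.04,0,0,0,-1],[0,0,-0.08,0,0,0,-1],[0,0,-0.12,0,0,0,-1],[0,0,-0.15,0,0,0,-1],[0,0,-0.15,0,0,0,-1]]]'; python3 run2.py wrist '[("square_mat",.353,.3142,0,-8.2),("spice_box",.3526,.3128,.004,-8.5)]'; python3 run2.py top '[("sugar_bowl",.459,.102,.046,0),("square_mat",.353,.3142,0,-8.2),("spice_box",.3526,.3128,.004,-8.5)]';python3 - <<'E'
from h import *
p=optics.grab_frame("wrist");save(p,"g")
p=optics.grab_frame("top");save(p,"g_top",6,(180,170,310,270))
E
python3 mv.py .459 .102 .17 36
```

```text
time_s: 8.93
position: [0.3551, 0.3179, 0.1694]
eef_rot: [179.7, -0.4, 81.8]
ft_force: [0.4, 0.9, 0.3]
width: 0.0855
square_mat 0.69 350.2 317.3 -8.2 0.44
spice_box 0.9 352.7 317.4 -9.2 0.955
sugar_bowl 0.6 461.8 102.3 0.0 0.951
t 9.38 pos [352.5 314.8 163.4] rot [-1.799e+02  1.000e-01  8.180e+01] F [ 0.5 -0.6  0. ] w 85.5
shift [-0.1954  0.1358 -0.0066] turn [-0.001   0.0016  0.7991] rows 6.0 7.0
```

View pics/g.png

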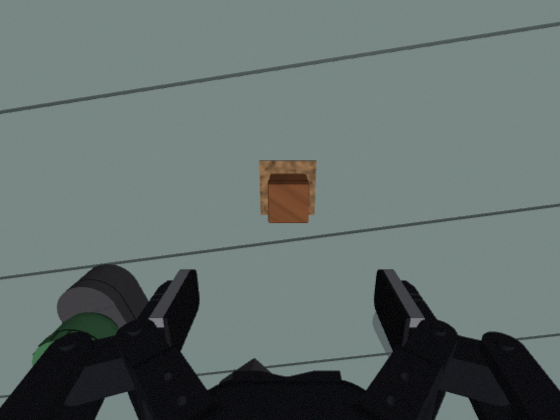

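View pics/g_top.png

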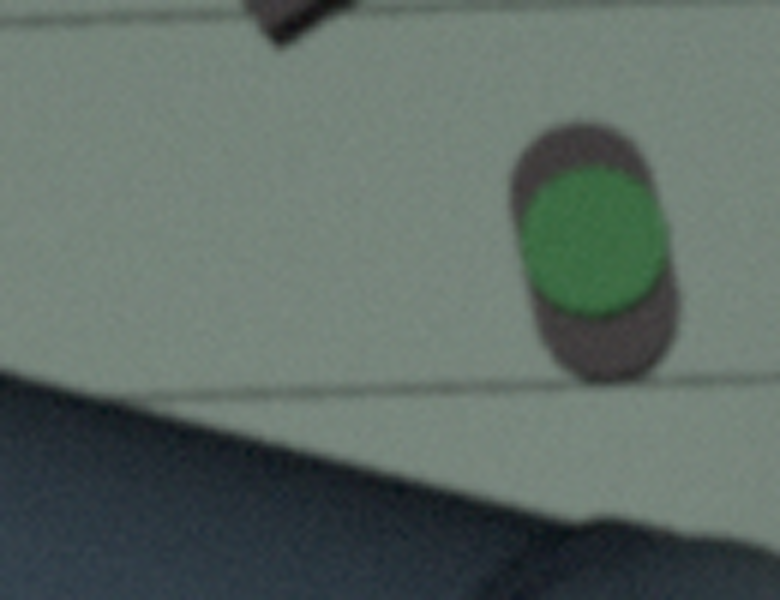

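```bash
python3 mv.py .461 .1025 .164 12
```

```text
t 9.38 pos [352.5 314.8 163.4] rot [-1.799e+02  1.000e-01  8.180e+01] F [ 0.5 -0.6  0. ] w 85.5
shift [-0.1946  0.1377 -0.0006] turn [-6.000e-04  1.800e-03  1.218e+00] rows 6.0 10.0
```

```bash
python3 -m jog '[[[-0.1945,0.1377,0,0,0,1.218,-1],[-0.1945,0.1377,0,0,0,1.218,-1],[-0.1945,0.1377,0,0,0,1.218,-1],[-0.1945,0.1377,0,0,0,1.218,-1],[-0.1945,0.1377,0,0,0,1.218,-1],[-0.1945,0.1377,0,0,0,1.218,-1],[-0.1945,0.1377,0,0,0,1.218,-1],[-0.1945,0.1377,0,0,0,1.218,-1],[-0.1945,0.1377,0,0,0,1.218,-1],[-0.1945,0.1377,0,0,0,1.218,-1],[-0.1945,0.1377,0,0,0,1.218,-1],[-0.1945,0.1377,0,0,0,1.218,-1]]]'; python3 run2.py wrist '[("sugar_bowl",.461,.102,.046,0)]';python3 - <<'E'
from h import *
p=optics.grab_frame("wrist");save(p,"i")
E
python3 mv.py .461 .1025 .062 12
```

```text
time_s: 10.38
position: [0.4612, 0.1029, 0.164]
eef_rot: [180.0, 0.0, 12.2]
ft_force: [0.3, 1.2, 0.2]
width: 0.0852
sugar_bowl 0.59 460.4 104.9 0.0 0.979
t 10.53 pos [461.3 102.9 164.1] rot [-180.     0.    12.1] F [-0.5  0.1 -0.4] w 85.4
shift [-0.0004  0.0003  0.1021] turn [-0.0001  0.0004  0.0019] rows 3.0 1.0
```

View pics/i.png

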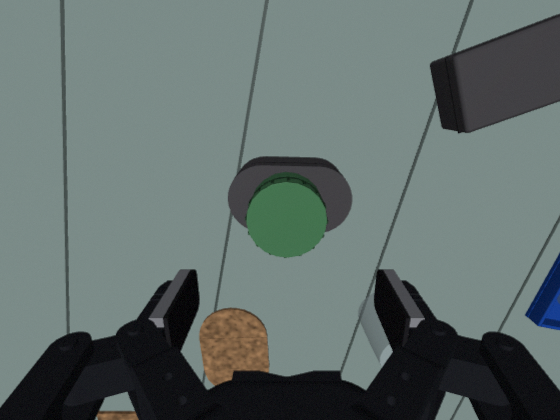

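```bash
python3 -m jog '[[[0,-0.0005,0.04,0,0,0,-1],[0,-0.0005,0.075,0,0,0,-1],[0,-0.0005,0.1,0,0,0,-1],[0,-0.0005,0.102,0,0,0,-1],[0,-0.0005,0.102,0,0,0,-1],[0,-0.0005,0.102,0,0,0,-1],[0,-0.0005,0.102,0,0,0,1],[0,-0.0005,0.102,0,0,0,1],[0,-0.0005,0.102,0,0,0,1],[0,-0.0005,0.102,0,0,0,1],[0,-0.0005,0.102,0,0,0,1],[0,-0.0005,0.102,0,0,0,1]]]'; python3 - <<'E'
from h import *
p=optics.grab_frame("wrist");save(p,"j")
E
python3 mv.py .6345 -.230 .172 -20
```

```text
time_s: 11.53
position: [0.4624, 0.1035, 0.064]
eef_rot: [180.0, -0.1, 12.0]
ft_force: [-2.9, -0.9, 11.2]
width: 0.0581
t 11.58 pos [462.4 103.4  64. ] rot [ 1.8e+02 -1.0e-01  1.2e+01] F [-1.6 -1.5 10.5] w 58.9
shift [ 0.0995  0.362  -0.1075] turn [-0.     -0.0025  0.558 ] rows 10.0 5.0
```

View pics/j.png

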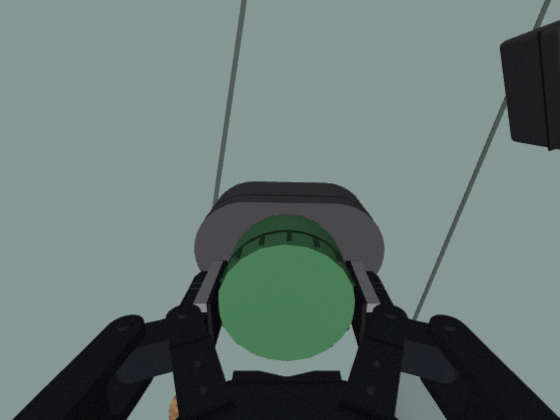

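```bash
python3 -m jog '[[[0,0,-0.02,0,0,0,1],[0,0,-0.045,0,0,0,1],[0.004,0.014,-0.065,0,0,0.02,1],[0.012,0.04,-0.07,0,0,0.06,1],[0.02,0.072,-0.07,0,0,0.11,1],[0.03,0.108,-0.07,0,0,0.17,1],[0.04,0.144,-0.07,0,0,0.22,1],[0.05,0.18,-0.07,0,0,0.28,1],[0.06,0.216,-0.07,0,0,0.34,1],[0.07,0.252,-0.07,0,0,0.4,1],[0.08,0.29,-0.07,0,0,0.46,1],[0.088,0.32,-0.07,0,0,0.5,1]]]'; python3 mv.py .6345 -.230 .13 -20
```

```text
time_s: 12.58
position: [0.6144, -0.1952, 0.133]
eef_rot: [179.9, -0.1, -17.0]
ft_force: [0.5, 0.0, -3.3]
width: 0.0585
t 12.58 pos [ 614.4 -195.2  133. ] rot [ 1.799e+02 -1.000e-01 -1.700e+01] F [ 0.5  0.  -3.3] w 58.5
shift [0.0294 0.0274 0.003 ] turn [ 0.001  -0.0013  0.0532] rows 1.0 1.0
```

```bash
python3 -m jog '[[[0.016,0.018,0,0,0,0.03,1],[0.025,0.028,0,0,0,0.053,1],[0.0297,0.031,0,0,0,0.053,1],[0.0297,0.031,0,0,0,0.053,1],[0.0297,0.031,0,0,0,0.053,1]]]'; python3 run2.py wrist '[("round_mat",.6345,-.231,0,0),("sugar_bowl",.6345,-.231,.112,0)]'; python3 - <<'E'
from h import *
p=optics.grab_frame("wrist");save(p,"k")
E
python3 mv.py .6345 -.2305 .024 -20
```

```text
time_s: 13.0
position: [0.6331, -0.2282, 0.1323]
eef_rot: [-179.9, 0.0, -19.6]
ft_force: [-0.4, 1.1, -2.3]
width: 0.0583
round_mat 0.57 633.2 -227.5 0.0 0.793
sugar_bowl 0.9 631.9 -227.6 0.0 0.963
t 13.2 pos [ 633.2 -228.1  132.4] rot [-180.     0.   -19.6] F [ 0.1  0.1 -3. ] w 58.3
shift [0.0021 0.0019 0.1084] turn [-0.0005  0.0006  0.0073] rows 3.0 1.0
```

View pics/k.png

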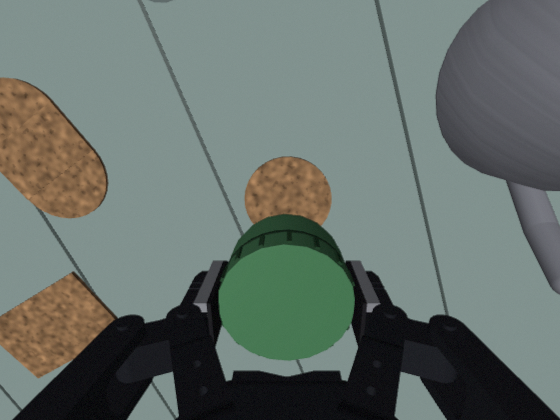

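```bash
python3 -m jog '[[[0.0015,0.002,0.03,0,0,0.005,1],[0.0015,0.002,0.065,0,0,0.005,1],[0.0015,0.002,0.09,0,0,0.005,1],[0.0015,0.002,0.104,0,0,0.005,1],[0.0015,0.002,0.108,0,0,0.005,1],[0.0015,0.002,0.109,0,0,0.005,1],[0.0015,0.002,0.109,0,0,0.005,1]]]'; python3 mv.py .6345 -.2305 .022 -20
```

```text
time_s: 13.78
position: [0.6352, -0.232, 0.0244]
eef_rot: [-180.0, -0.1, -20.0]
ft_force: [-0.9, -0.6, -2.0]
width: 0.0586
t 13.78 pos [ 635.2 -232.    24.4] rot [-1.8e+02 -1.0e-01 -2.0e+01] F [-0.9 -0.6 -2. ] w 58.6
shift [-0.0012 -0.0012  0.0024] turn [-0.0003 -0.002   0.0005] rows 1.0 1.0
```

```bash
python3 -m jog '[[[0,-0.001,0.001,0,0,0,1],[0,-0.001,0.002,0,0,0,1],[0,-0.001,0.002,0,0,0,1]]]';python3 -m jog '[[[0,0,0.001,0,0,0,1],[0,0,0.001,0,0,0,1],[0,0,0.001,0,0,0,1]]]'
```

```text
time_s: 14.03
position: [0.6353, -0.2311, 0.0222]
eef_rot: [-180.0, -0.1, -20.0]
ft_force: [0.6, 0.3, -1.2]
width: 0.0584
time_s: 14.28
position: [0.6354, -0.2312, 0.0222]
eef_rot: [-180.0, -0.1, -20.0]
ft_force: [-2.6, 1.4, 7.9]
width: 0.0583
```

Touching lightly; release, rise, and go toward the oval tin.

```bash
python3 -m jog '[[[0,0,0,0,0,0,-1],[0,0,0,0,0,0,-1],[0,0,0,0,0,0,-1],[0,0,0,0,0,0,-1],[0,0,0,0,0,0,-1],[0,0,-0.02,0,0,0,-1],[0,0,-0.05,0,0,0,-1],[0,0,-0.09,0,0,0,-1],[0,0,-0.13,0,0,0,-1],[0,0,-0.15,0,0,0,-1],[0,0,-0.15,0,0,0,-1]]]'; python3 - <<'E'
from h import *
p=optics.grab_frame("wrist");save(p,"l")
E
python3 run2.py top '[("oval_tin",.461,.102,0,11)]'; python3 run2.py scene '[("oval_tin",.461,.102,0,11),("sugar_bowl",.635,-.231,.004,0),("spice_box",.353,.314,.004,-8),("square_mat",.353,.314,0,-8)]';python3 mv.py .461 .1025 .17 12
```

```text
time_s: 15.2
position: [0.6381, -0.232, 0.1766]
eef_rot: [-180.0, -0.6, -20.0]
ft_force: [1.2, -0.4, -0.2]
width: 0.0859
oval_tin 0.98 464.0 104.3 10.3 0.97
oval_tin 0.81 464.1 102.6 10.9 0.967
sugar_bowl 0.59 635.2 -232.1 0.0 0.891
spice_box 0.67 353.5 313.9 -9.5 0.881
square_mat 0.45 355.9 312.6 -7.5 0.421
t 15.6 pos [ 633.8 -230.9  168.9] rot [ 1.8e+02  1.0e-01 -2.0e+01] F [ 0.   0.4 -0.2] w 85.8
shift [-0.2763 -0.2543 -0.0005] turn [-0.0006  0.0022 -0.5583] rows 10.0 5.0
```

View pics/l.png

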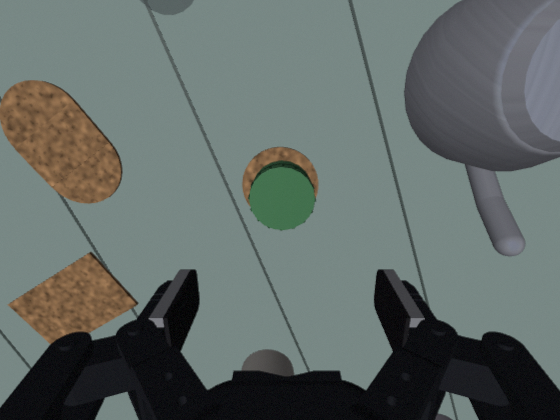

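```bash
python3 mv.py .464 .1033 .13 100.7; python3 -m jog '[[[-0.05,-0.06,0,0,0,-0.12,-1],[-0.1,-0.1,0,0,0,-0.25,-1],[-0.15,-0.14,0,0,0,-0.4,-1],[-0.2,-0.18,0,0,0,-0.55,-1],[-0.24,-0.22,0,0,0,-0.7,-1],[-0.275,-0.255,0,0,0,-0.85,-1],[-0.275,-0.255,0,0,0,-1.0,-1],[-0.275,-0.255,0,0,0,-1.2,-1],[-0.275,-0.255,0,0,0,-1.2,-1],[-0.275,-0.255,0,0,0,-1.2,-1],[-0.275,-0.255,0,0,0,-1.2,-1],[-0.275,-0.255,0,0,0,-1.2,-1]]]';python3 mv.py .464 .1033 .13 100.7
```

```text
t 15.6 pos [ 633.8 -230.9  168.9] rot [ 1.8e+02  1.0e-01 -2.0e+01] F [ 0.   0.4 -0.2] w 85.8
shift [-0.2737 -0.256   0.0395] turn [-2.4000e-03  1.4000e-03 -2.1064e+00] rows 10.0 17.0
time_s: 16.6
position: [0.4633, 0.1021, 0.17]
eef_rot: [-180.0, 0.0, 48.6]
ft_force: [0.1, -0.2, 0.1]
width: 0.0855
t 16.6 pos [463.3 102.1 170. ] rot [-180.     0.    48.6] F [ 0.1 -0.2  0.1] w 85.5
shift [ 0.0014 -0.0002  0.04  ] turn [-4.00e-04  4.00e-04 -9.09e-01] rows 1.0 8.0
```

```bash
python3 -m jog '[[[0.001,0,0.02,0,0,-0.12,-1],[0.001,0,0.04,0,0,-0.909,-1],[0.001,0,0.04,0,0,-0.909,-1],[0.001,0,0.04,0,0,-0.909,-1],[0.001,0,0.04,0,0,-0.909,-1],[0.001,0,0.04,0,0,-0.909,-1],[0.001,0,0.04,0,0,-0.909,-1],[0.001,0,0.04,0,0,-0.909,-1],[0.001,0,0.04,0,0,-0.909,-1],[0.001,0,0.04,0,0,-0.909,-1],[0.001,0,0.04,0,0,-0.909,-1]]]';python3 mv.py .464 .1033 .016 100.7;  python3 - <<'E'
from h import *
p=optics.grab_frame("wrist");save(p,"m")
print(r.state()["qpos"])
E
```

```text
time_s: 17.52
position: [0.4642, 0.1024, 0.1301]
eef_rot: [-180.0, 0.0, 100.6]
ft_force: [-0.1, 0.3, 0.6]
width: 0.0854
t 17.52 pos [464.2 102.4 130.1] rot [-180.     0.   100.6] F [-0.1  0.3  0.6] w 85.4
shift [ 0.0009 -0.      0.1141] turn [-0.0003  0.0003 -0.0018] rows 3.0 1.0
[ 22.79289517  32.22396194 -51.29191468 116.42552996  34.34833245
  47.55563918  52.13602497]
```

View pics/m.png

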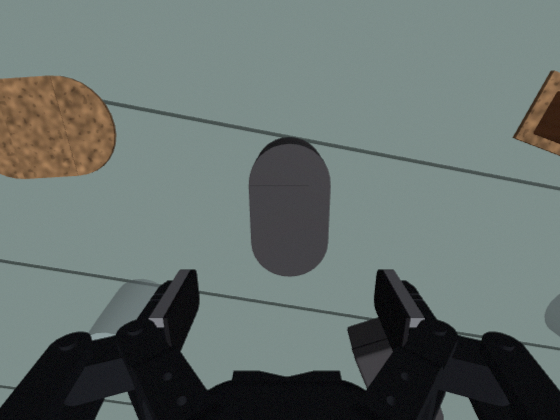

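```bash
python3 -m jog '[[[0.0005,0,0.04,0,0,0,-1],[0.0005,0,0.08,0,0,0,-1],[0.0005,0,0.105,0,0,0,-1],[0.0005,0,0.114,0,0,0,-1],[0.0005,0,0.114,0,0,0,-1],[0.0005,0,0.114,0,0,0,-1],[0.0005,0,0.114,0,0,0,1],[0.0005,0,0.114,0,0,0,1],[0.0005,0,0.114,0,0,0,1],[0.0005,0,0.114,0,0,0,1],[0.0005,0,0.114,0,0,0,1],[0.0005,0,0.114,0,0,0,1]]]';python3 - <<'E'
from h import *
p=optics.grab_frame("wrist");save(p,"n")
E
python3 mv.py .4436 -.1173 .13 14.2;
```

```text
time_s: 18.57
position: [0.4651, 0.1041, 0.0181]
eef_rot: [179.8, 0.0, 100.8]
ft_force: [-1.4, -0.4, 8.5]
width: 0.0608
t 18.62 pos [465.1 104.1  18.1] rot [179.8   0.  100.8] F [-1.4  0.2  9.3] w 61.3
shift [-0.2135 -0.0623 -0.1121] turn [ 0.0026 -0.0021  1.5117] rows 6.0 13.0
```

View pics/n.png

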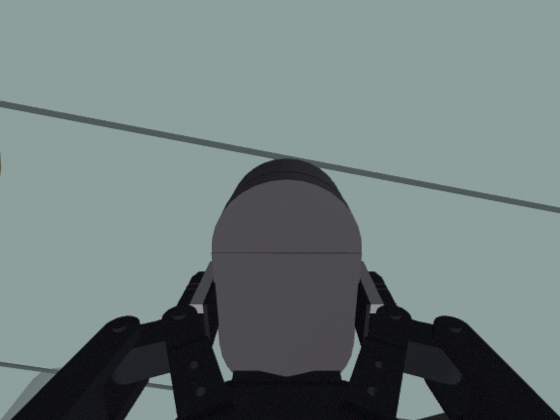

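```bash
python3 -m jog '[[[0,0,-0.02,0,0,0,1],[0,0,-0.055,0,0,0,1],[0,0,-0.085,0,0,0.1,1],[-0.02,-0.004,-0.1,0,0,0.2,1],[-0.045,-0.01,-0.1,0,0,0.32,1],[-0.075,-0.02,-0.1,0,0,0.44,1],[-0.105,-0.03,-0.1,0,0,0.56,1],[-0.135,-0.04,-0.1,0,0,0.68,1],[-0.165,-0.05,-0.1,0,0,0.8,1],[-0.19,-0.056,-0.1,0,0,0.92,1],[-0.207,-0.061,-0.1,0,0,1.04,1],[-0.213,-0.063,-0.1,0,0,1.15,1]]]';python3 mv.py .4436 -.1173 .118 14.2
```

```text
time_s: 19.62
position: [0.4413, -0.1211, 0.1169]
eef_rot: [179.9, 0.0, 34.3]
ft_force: [0.4, -0.8, -1.9]
width: 0.0609
t 19.62 pos [ 441.3 -121.1  116.9] rot [179.9   0.   34.3] F [ 0.4 -0.8 -1.9] w 60.9
shift [ 0.004  -0.0019 -0.0011] turn [0.0019 0.0005 0.3512] rows 1.0 3.0
```

```bash
python3 -m jog '[[[0.001,0,0,0,0,0.12,1],[0.001,0,0,0,0,0.24,1],[0.001,0,0,0,0,0.32,1],[0.001,0,0,0,0,0.355,1],[0.001,0,0,0,0,0.355,1],[0.001,0,0,0,0,0.355,1]]]'; python3 run2.py wrist '[("oval_mat",.4436,-.1173,0,-76),("oval_tin",.4436,-.1173,.1,-76)]'; python3 - <<'E'
from h import *
p=optics.grab_frame("wrist");save(p,"o")
E
python3 mv.py .4436 -.1173 .024 14.2
```

```text
time_s: 20.12
position: [0.4428, -0.1167, 0.1168]
eef_rot: [180.0, -0.0, 14.7]
ft_force: [0.1, 0.6, -3.3]
width: 0.0611
oval_tin 0.66 441.4 -113.9 -75.8 0.915
t 20.32 pos [ 442.8 -116.7  116.4] rot [-180.    -0.    14.6] F [-0.4 -0.1 -3.2] w 61.1
shift [0.0007 0.0008 0.0924] turn [-0.     -0.0001  0.0078] rows 3.0 1.0
```

View pics/o.png

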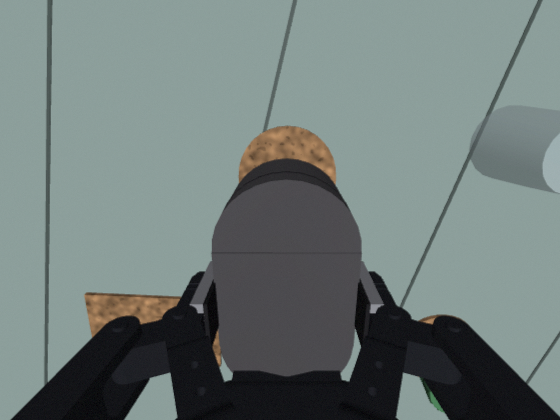

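```bash
python3 -m jog '[[[0.0007,0.0013,0.03,0,0,0.007,1],[0.0007,0.0013,0.06,0,0,0.007,1],[0.0007,0.0013,0.083,0,0,0.007,1],[0.0007,0.0013,0.091,0,0,0.007,1],[0.0007,0.0013,0.093,0,0,0.007,1],[0.0007,0.0013,0.093,0,0,0.007,1],[0.0007,0.0013,0.093,0,0,0.007,1]]]'; python3 -m jog '[[[0,0,0.0012,0,0,0,1],[0,0,0.0012,0,0,0,1],[0,0,0.0012,0,0,0,1]]]'
```

```text
time_s: 20.9
position: [0.4446, -0.1178, 0.024]
eef_rot: [180.0, -0.1, 14.2]
ft_force: [0.2, -0.7, -2.6]
width: 0.0612
time_s: 21.15
position: [0.4442, -0.118, 0.0226]
eef_rot: [180.0, -0.0, 14.2]
ft_force: [1.1, -0.1, -3.2]
width: 0.0611
```

```bash
python3 -m jog '[[[0,0,0.001,0,0,0,1],[0,0,0.001,0,0,0,1],[0,0,0.001,0,0,0,1]]]'; python3 mv.py .4438 -.118 .022 14.2
```

```text
time_s: 21.4
position: [0.4442, -0.1179, 0.0221]
eef_rot: [179.9, -0.0, 14.2]
ft_force: [-2.5, 0.7, 10.0]
width: 0.0608
t 21.4 pos [ 444.2 -117.9   22.1] rot [179.9  -0.   14.2] F [-2.5  0.7 10. ] w 60.8
shift [-0.0004 -0.0001  0.0001] turn [ 0.001  -0.0004  0.0001] rows 1.0 1.0
```

```bash
python3 -m jog '[[[0,0,-0.0005,0,0,0,-1],[0,0,-0.0005,0,0,0,-1],[0,0,-0.0005,0,0,0,-1],[0,0,-0.0005,0,0,0,-1],[0,0,-0.0005,0,0,0,-1],[0,0,-0.02,0,0,0,-1],[0,0,-0.05,0,0,0,-1],[0,0,-0.09,0,0,0,-1],[0,0,-0.13,0,0,0,-1],[0,0,-0.15,0,0,0,-1],[0,0,-0.15,0,0,0,-1]]]'; python3 - <<'E'
from h import *
p=optics.grab_frame("wrist");save(p,"q")
E
python3 run2.py wrist '[("oval_tin",.4436,-.1173,.004,-76)]'
python3 mv.py .6243 .245 .16 -58.2
```

```text
time_s: 22.32
position: [0.4468, -0.1184, 0.1754]
eef_rot: [179.8, -0.4, 14.2]
ft_force: [-0.1, 0.2, -0.5]
width: 0.0856
oval_tin 0.8 443.0 -115.0 -76.1 0.983
t 22.47 pos [ 443.3 -118.   170.6] rot [-180.     0.    14.2] F [-1.1  0.  -0.5] w 85.7
shift [ 0.2645 -0.3075  0.0104] turn [5.0000e-04 7.0000e-04 1.2635e+00] rows 10.0 11.0
```

View pics/q.png

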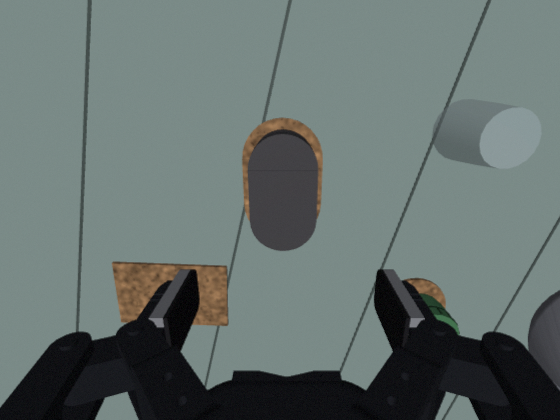

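```bash
python3 -m jog '[[[0.02,-0.024,0,0,0,0.1,-1],[0.05,-0.06,0,0,0,0.22,-1],[0.08,-0.094,0,0,0,0.34,-1],[0.11,-0.128,0,0,0,0.46,-1],[0.14,-0.162,0,0,0,0.58,-1],[0.165,-0.195,0,0,0,0.7,-1],[0.19,-0.225,0,0,0,0.82,-1],[0.215,-0.255,0,0,0,0.94,-1],[0.24,-0.282,0,0,0,1.06,-1],[0.258,-0.3,0,0,0,1.17,-1],[0.264,-0.3075,0,0,0,1.26,-1],[0.264,-0.3075,0,0,0,1.263,-1]]]'; python3 -m jog '[[[0,0,0,0,0,0,-1],[0,0,0,0,0,0,-1],[0,0,0,0,0,0,-1]]]';python3 run2.py wrist '[("rect_tin",.6243,.245,0,32)]';  python3 - <<'E'
from h import *
p=optics.grab_frame("wrist");save(p,"r")
print(r.state()["qpos"])
E
python3 mv.py .6243 .245 .016 -58.2
```

```text
time_s: 23.47
position: [0.6229, 0.25, 0.1684]
eef_rot: [179.9, 0.1, -58.0]
ft_force: [-0.9, -0.5, 0.9]
width: 0.0854
time_s: 23.72
position: [0.6239, 0.2427, 0.1702]
eef_rot: [179.9, -0.1, -58.2]
ft_force: [-0.1, -0.0, -0.1]
width: 0.0855
[-14.14722436  37.37217026 -16.68822699  86.81502878  11.94636908
  57.59155933 -92.23174078]
t 23.87 pos [624.3 243.6 171.1] rot [180.   -0.  -58.2] F [ 0.4  1.3 -0.1] w 85.7
shift [-0.0012 -0.0008  0.1551] turn [ 0.0005 -0.0004 -0.0002] rows 4.0 1.0
```

View pics/r.png

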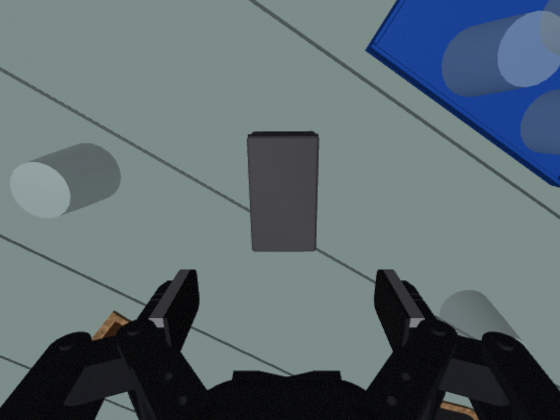

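```bash
python3 -m jog '[[[-0.001,-0.001,0.03,0,0,0,-1],[-0.001,-0.001,0.07,0,0,0,-1],[-0.001,-0.001,0.11,0,0,0,-1],[-0.001,-0.001,0.14,0,0,0,-1],[-0.001,-0.001,0.154,0,0,0,-1],[-0.001,-0.001,0.154,0,0,0,-1],[-0.001,-0.001,0.154,0,0,0,-1],[-0.001,-0.001,0.154,0,0,0,1],[-0.001,-0.001,0.154,0,0,0,1],[-0.001,-0.001,0.154,0,0,0,1],[-0.001,-0.001,0.154,0,0,0,1],[-0.001,-0.001,0.154,0,0,0,1]]]'; python3 -m jog '[[[-0.0,0,0,0,0,0,1],[0,0,0,0,0,0,1]]]'; python3 - <<'E'
from h import *
p=optics.grab_frame("wrist");save(p,"s")
E
python3 mv.py .350 -.283 .13 -78.5
```

```text
time_s: 24.87
position: [0.6266, 0.2473, 0.02]
eef_rot: [-179.7, -0.0, -58.2]
ft_force: [-0.9, -0.7, 7.6]
width: 0.0611
time_s: 25.03
position: [0.6266, 0.2473, 0.02]
eef_rot: [-179.7, -0.0, -58.2]
ft_force: [-0.8, -0.2, 6.9]
width: 0.0608
t 25.08 pos [626.5 247.3  20. ] rot [-179.7   -0.   -58.2] F [-0.2 -1.3  6.4] w 60.6
shift [ 0.3048  0.5142 -0.112 ] turn [-0.0045  0.      0.3549] rows 15.0 3.0
```

View pics/s.png

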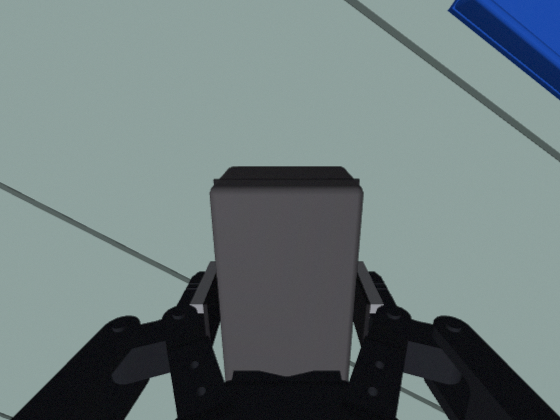

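```bash
cat > hand.py <<'E'
from fit import *
p=optics.grab_frame("wrist");s=r.state()
im=p["pixels"][:,:,::-1].copy()
a=np.radians(s["eef_rot"][2]);ty=np.array([np.sin(a),-np.cos(a)])
from math import degrees
z=s["position"][2]-.020
for k,c in ((-4,(255,0,0)),(0,(0,255,0)),(4,(0,0,255))):
    q=s["position"][:2]+ty*k/1000
    # top face only
    P=place("rect_tin",q[0],q[1],z,s["eef_rot"][2]+90)[4:]
    uv=proj(p,P);print(k,np.round(uv[:,1],1))
    cv2.polylines(im,[uv.astype(np.int32)],True,c,1)
cv2.imwrite("pics/hand%d.png"%p["shot"],im);print(p["shot"])
E
python3 hand.py; ls pics | grep hand
```

```text
-4 [169.5 386.8 386.8 169.6]
0 [179.7 392.9 392.9 179.7]
4 [189.6 398.8 398.8 189.6]
37
hand37.png
```

```bash
python3 mv.py .354 -.282 .13 -78.5
```

```text
t 25.13 pos [626.6 247.3  20. ] rot [-179.7   -0.   -58.2] F [-0.9 -0.4  7.2] w 61.1
shift [ 0.306   0.5103 -0.1121] turn [-4.600e-03  1.000e-04  3.549e-01] rows 15.0 3.0
```

```bash
python3 -m jog '[[[0,0,-0.02,0,0,0,1],[0,0,-0.055,0,0,0,1],[0,0,-0.09,0,0,0,1],[0.01,0.017,-0.11,0,0,0.01,1],[0.024,0.04,-0.112,0,0,0.03,1],[0.042,0.07,-0.112,0,0,0.06,1],[0.06,0.1,-0.112,0,0,0.09,1],[0.079,0.132,-0.112,0,0,0.11,1],[0.099,0.165,-0.112,0,0,0.13,1],[0.119,0.198,-0.112,0,0,0.15,1],[0.139,0.231,-0.112,0,0,0.17,1],[0.159,0.264,-0.112,0,0,0.2,1]]]';python3 mv.py .354 -.282 .13 -78.5
```

```text
time_s: 26.13
position: [0.4833, -0.0294, 0.13]
eef_rot: [-179.9, -0.0, -69.7]
ft_force: [0.4, -0.8, -2.9]
width: 0.0607
t 26.13 pos [483.3 -29.4 130. ] rot [-179.9   -0.   -69.7] F [ 0.4 -0.8 -2.9] w 60.7
shift [ 1.919e-01  2.091e-01 -1.000e-04] turn [-0.0014 -0.0007  0.1544] rows 7.0 2.0
```

```bash
python3 -m jog '[[[0.026,0.029,0,0,0,0.03,1],[0.052,0.057,0,0,0,0.06,1],[0.078,0.085,0,0,0,0.08,1],[0.104,0.114,0,0,0,0.1,1],[0.13,0.142,0,0,0,0.12,1],[0.152,0.167,0,0,0,0.14,1],[0.172,0.188,0,0,0,0.15,1],[0.186,0.203,0,0,0,0.154,1],[0.193,0.21,0,0,0,0.154,1],[0.193,0.21,0,0,0,0.154,1],[0.193,0.21,0,0,0,0.154,1],[0.193,0.21,0,0,0,0.154,1]]]'; python3 - <<'E'
from h import *
p=optics.grab_frame("wrist");save(p,"u")
p=optics.grab_frame("scene");save(p,"u2",6,(100,150,230,250))
E
python3 mv.py .354 -.282 .026 -78.5
```

```text
time_s: 27.13
position: [0.3556, -0.2805, 0.1293]
eef_rot: [-180.0, 0.0, -78.3]
ft_force: [0.9, 0.2, -3.0]
width: 0.0607
t 27.23 pos [ 355.5 -280.5  129.2] rot [-180.     0.   -78.3] F [-0.1  0.4 -3.3] w 60.8
shift [0.0012 0.0019 0.1032] turn [-0.0005  0.0004  0.0039] rows 3.0 1.0
```

View pics/u.png

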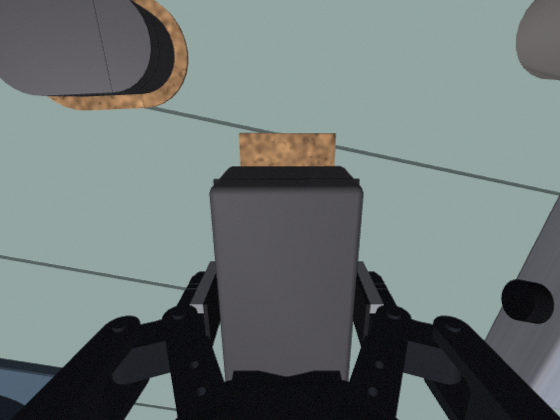

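View pics/u2.png

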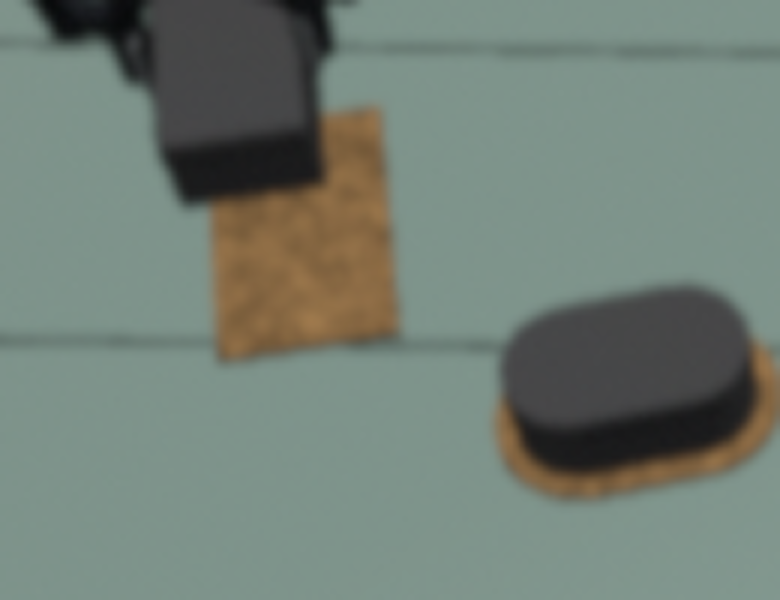

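```bash
python3 - <<'E'
from fit import *
p=optics.grab_frame("scene");s=r.state()
print(s["position"])
q=np.array([[187,205],[323,182]])/6+[100,150]-.4; t=np.array([[165,148],[306,127]])/6+[100,150]-.4
a=np.radians(s["eef_rot"][2]+90)
for uv,z in ((q,.109),(t,.155)):
    P=back(p,uv,z)[:,:2]; m=P.mean(0); print(P,"centre",m-.055*np.array([np.cos(a),np.sin(a)]), np.degrees(np.arctan2(*(P[1]-P[0])[::-1])))
E
```

```text
[ 0.35541841 -0.28067973  0.12915197]
[[ 0.40782959 -0.2999415 ]
 [ 0.39510387 -0.24397253]] centre [ 0.34761143 -0.28311976] 102.80962039479519
[[ 0.41123809 -0.29687437]
 [ 0.39975485 -0.2405397 ]] centre [ 0.35164117 -0.27986978] 101.52131022719078
```

```bash
python3 mv.py .3546 -.2825 .026 -78.5; python3 -m jog '[[[0.0016,0.0012,0.03,0,0,0.003,1],[0.0016,0.0012,0.065,0,0,0.003,1],[0.0016,0.0012,0.09,0,0,0.003,1],[0.0016,0.0012,0.101,0,0,0.003,1],[0.0016,0.0012,0.103,0,0,0.003,1],[0.0016,0.0012,0.103,0,0,0.003,1],[0.0016,0.0012,0.103,0,0,0.003,1]]]'; python3 -m jog '[[[0,0,0.0012,0,0,0,1],[0,0,0.0012,0,0,0,1],[0,0,0.0012,0,0,0,1]]]'
```

```text
t 27.28 pos [ 355.4 -280.7  129.2] rot [-180.     0.   -78.3] F [ 0.1  0.1 -3.3] w 61.0
shift [0.0016 0.0012 0.1032] turn [-0.0004  0.0003  0.0037] rows 3.0 1.0
time_s: 27.87
position: [0.3546, -0.2838, 0.0267]
eef_rot: [-179.9, -0.0, -78.6]
ft_force: [0.6, 0.2, -3.8]
width: 0.0612
time_s: 28.12
position: [0.3542, -0.2841, 0.0255]
eef_rot: [-179.9, -0.1, -78.6]
ft_force: [-0.1, 0.2, -2.9]
width: 0.0608
```

```bash
python3 -m jog '[[[-0.0013,0,0.001,0,0,0,1],[-0.0013,0,0.001,0,0,0,1],[-0.0013,0,0.001,0,0,0,1]]]'; python3 -m jog '[[[0,0,0.0012,0,0,0,1],[0,0,0.0012,0,0,0,1],[0,0,0.0012,0,0,0,1]]]'
```

```text
time_s: 28.37
position: [0.3536, -0.2824, 0.024]
eef_rot: [-180.0, -0.0, -78.6]
ft_force: [-0.7, 0.4, -1.1]
width: 0.0608
time_s: 28.62
position: [0.3535, -0.2824, 0.0239]
eef_rot: [180.0, -0.0, -78.6]
ft_force: [-4.5, 4.3, 19.7]
width: 0.0609
```

Contact; release and retreat, then check everything.

```bash
python3 -m jog '[[[0,0,-0.001,0,0,0,-1],[0,0,-0.001,0,0,0,-1],[0,0,-0.001,0,0,0,-1],[0,0,-0.001,0,0,0,-1],[0,0,-0.001,0,0,0,-1],[0,0,-0.02,0,0,0,-1],[0,0,-0.05,0,0,0,-1],[0,0,-0.09,0,0,0,-1],[0,0,-0.13,0,0,0,-1],[0,0,-0.16,0,0,0,-1],[0,0,-0.16,0,0,0,-1],[0,0,-0.16,0,0,0,-1]]]'; python3 mv.py .40 .05 .25 0
 python3 - <<'E'
from h import *
p=optics.grab_frame("wrist");save(p,"v")
E
```

```text
time_s: 29.62
position: [0.3544, -0.2833, 0.1843]
eef_rot: [-179.9, -0.2, -78.6]
ft_force: [-0.4, -1.1, -0.2]
width: 0.0855
t 29.62 pos [ 354.4 -283.3  184.3] rot [-179.9   -0.2  -78.6] F [-0.4 -1.1 -0.2] w 85.5
shift [-0.3176 -0.1106 -0.0664] turn [-1.0000e-04 -4.4000e-03 -1.3723e+00] rows 9.0 11.0
```

View pics/v.png

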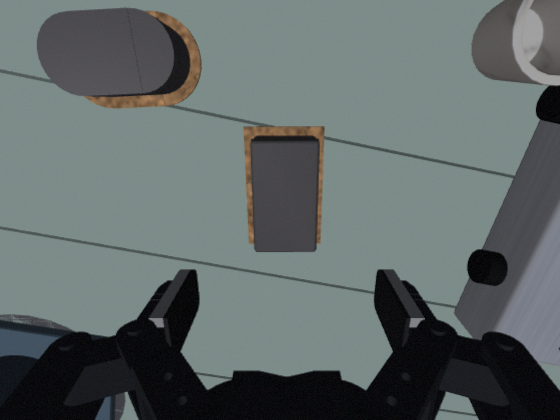

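```bash
python3 -m jog '[[[-0.1,-0.06,-0.066,0,0,-0.2,-1],[-0.3176,-0.13,-0.066,0,0,-1.37,-1],[-0.3176,-0.13,-0.066,0,0,-1.37,-1],[-0.3176,-0.13,-0.066,0,0,-1.37,-1],[-0.3176,-0.13,-0.066,0,0,-1.37,-1],[-0.3176,-0.13,-0.066,0,0,-1.37,-1],[-0.3176,-0.13,-0.066,0,0,-1.37,-1],[-0.3176,-0.13,-0.066,0,0,-1.37,-1],[-0.3176,-0.13,-0.066,0,0,-1.37,-1],[-0.3176,-0.13,-0.066,0,0,-1.37,-1],[-0.3176,-0.13,-0.066,0,0,-1.37,-1],[-0.3176,-0.13,-0.066,0,0,-1.37,-1]]]'
cat > chk.py <<'E'
from fit import *
ps=[optics.grab_frame(n) for n in ["top","scene"]]
for n,x,y,z,a in [("rect_tin",.350,-.283,.004,11.5),("oval_tin",.4437,-.1172,.004,-76),("sugar_bowl",.635,-.231,.004,0),("spice_box",.353,.314,.004,-8.2),("glass_mid",.605,-.023,0,0),("glass_side",.531,.42,0,0)]:
    for p,nm in zip(ps,("top","scene")):
        for l in optics.trace(p,n):
            c=cont(l["mask"]).mean(0)
            if l["score"]>.2 and np.hypot(*(c-proj(p,[[x,y,z+.02]])[0]))<15:
                print(n,nm,*[float(v) for v in fit([(p,l["mask"])],n,x,y,z,a,n in("rect_tin","oval_tin","spice_box"))],flush=True);break
save(ps[0],"w_top");save(ps[1],"w_scene")
a=cv2.resize(ps[0]["pixels"][120:300,330:470,::-1],None,fx=3,fy=3,interpolation=cv2.INTER_CUBIC);b=cv2.resize(ps[0]["pixels"][230:290,170:230,::-1],None,fx=5,fy=5,interpolation=cv2.INTER_CUBIC)
cv2.imwrite("pics/w_a.png",a);cv2.imwrite("pics/w_b.png",b)
save(ps[1],"w_c",4,(120,150,260,300))
E
python3 chk.py
```

```text
time_s: 30.67
position: [0.4172, 0.0549, 0.2471]
eef_rot: [-180.0, 0.2, 0.2]
ft_force: [-0.4, -1.2, 0.6]
width: 0.0852
rect_tin top 351.9 -283.7 11.6 0.957
rect_tin scene 350.1 -284.9 12.0 0.947
oval_tin top 444.9 -119.3 -75.3 0.754
oval_tin scene 443.2 -117.6 -74.2 0.93
sugar_bowl top 635.0 -231.3 0.0 0.94
sugar_bowl scene 636.3 -231.7 0.0 0.944
spice_box top 353.6 314.5 -10.8 0.824
spice_box scene 353.4 313.5 -14.4 0.836
glass_mid top 605.1 -22.6 0.0 0.468
glass_side top 531.8 421.0 0.0 0.912
glass_side scene 532.1 419.8 0.0 0.96
```

View pics/w_a.png

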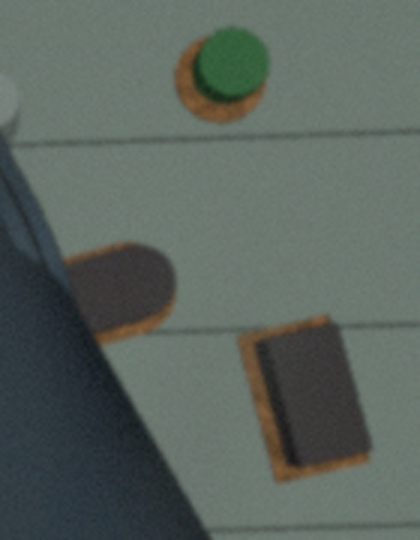

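View pics/w_b.png

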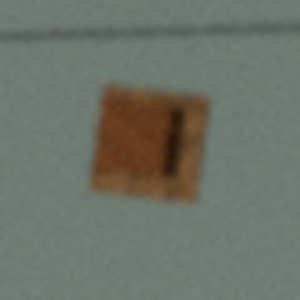

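View pics/w_c.png

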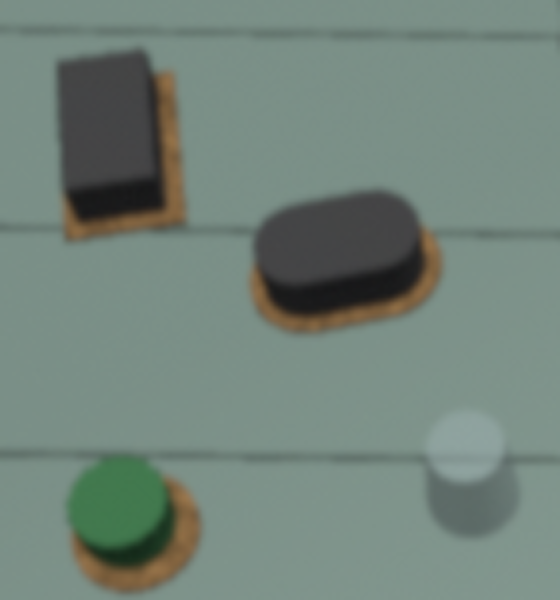

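```bash
python3 -c "
from rig import job_done
print(job_done())"
```

```text
the job is handed in; nothing more can be done
None
```

I took the pile apart and set all four things on their own mats: spice box first, then sugar bowl, oval tin and rectangular tin. The job is handed in at about 31 s of the 112 s allowed. The sugar bowl went across in one gentle lift with the gripper pointing straight down.

The last checks used the top and scene cameras, with the arm clear of everything:

| Thing | Distance from mat centre | Turn relative to mat |
|---|---|---|
| rect_tin | 1–2 mm | within 0.5° |
| oval_tin | 0.5 mm (scene) | within 1.6° (scene) |
| sugar_bowl | 1–2 mm | round |
| spice_box | about 1 mm | about 1° (wrist camera) |

- **Spice box turn:** the cameras disagree. The low-resolution fits read it 3–6° off its mat, but the close wrist view and the gripper angle at release both put it within about 1°. I trusted the wrist view.
- **Oval tin from above:** the arm partly hid it from the top camera, so that fit (about 2.5 mm off) is weak. I relied on the scene camera for it.
- **Glasses:** both still read within about 1.5 mm of where they started. For glass_mid this rests on a partly hidden top-camera fit, plus the scene picture, which shows it standing.
- **Forces:** the highest wrist force I read was about 36 N, when the spice box touched down. The other touchdowns were 20 N or less.

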